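# Fit the foot bearing of a laboratory mixer stand

### The arm

A 6-joint arm with a two-finger parallel gripper is mounted at the origin on the work surface. World frame = base frame: x ahead of the robot, y to its left, z up, the work surface at z = 0. Lengths are in m, angles in rad, forces in N, time in s.
With the tool pointing down it reaches from about 0.3 to 0.875 m from the base axis. Payload 6.4 kg.
Tool frame: the origin (TCP) lies at the very end of the fingers, on their centre line; the grasp point (between the pads) lies 19 mm behind it; y points along the fingers, x is the direction in which the jaws open and shut, and the axes are right-handed (so a half turn about y gives the same grasp; the last joint's range is limited). The gripper opens to 88 mm and grips with 3 to 60 N. Pads are 18 mm wide; open, the fingers measure 123 mm over their backs; the gripper's body (75 mm by 187 mm) begins 45 mm behind the grasp point.
Start: joints at [-1.325, 0.181, 1.607, -0, 1.354, -0.206], TCP at [0.251, -0.517, 0.239] pointing down, gripper open.
Joint ranges: [-2.99, 2.99], [-0.89, 2.07], [0.3, 2.58], [-1.14, 4.28], [0, 2.63], [-3.12, 3.12]. Speed limits (rad/s): [2.57, 2.57, 3.01, 3.14, 3.14, 3.14].

### API

Orientations are given as a rotation vector (axis times angle).
In Python, from rig import * gives the robot as it stands. The module is installed in compiled form; this text tells all that it offers. Calls block until the motion is done:
- reach(position, orientation): joint-space move of the TCP to a pose.
- move_linear(position, orientation=None, v=0.15, force_limit=None): straight line of the TCP; orientation=None keeps the orientation; v is the mean speed in m/s. With force_limit (N) it stops when the force on the tool has changed by that much, and returns True; else False.
- movej(angles): joint-space move.
- grip(opening, f_grip=None): opening from 0.0 (shut) to 1.0 (fully open); f_grip is the grip in N (None keeps the last); returns when the fingers have stopped.
- wait(seconds).
- solve_ik(position, orientation): joint angles nearest the present ones, or None.
- get_image(name): name is "side" or "top"; returns a dict with "color" (480x640x3 uint8, blue, green, red), "depth" (480x640 float32, m along the optical axis (not along the pixel's ray), 0 where there is no reading), "camera_matrix" (3x3 intrinsics, pixels), "R" (3x3) and "t" (3): a world point X has camera coordinates R X + t. Camera axes: x right, y down, z forward; pixel columns grow to the right and rows downward; lengths in m; the calibration is good to about 2 mm. A picture is of the moment at which its call begins.
A pose or a line that the arm cannot do raises Unreachable and nothing moves.
- hand_in(): hands the job in, once; it reports no verdict.
Readings, each from a call of its own:
- read_t(): time.
- read_qpos(): joint angles.
- read_dq(): joint speeds.
- read_effort(): joint torques, N m.
- read_position(): TCP position.
- read_tool_rot(): TCP orientation.
- read_ft_force(): force on the tool from outside, world axes, zero at the start.
- read_ft_torque(): the same for the moment, N m.
- read_opening(): opening from 0.0 (shut) to 1.0 (fully open).
Only numpy, scipy, OpenCV 4.12 (cv2) and the standard library are available. Lean on these libraries where they do the work, as an engineer would, in place of code of your own. Each camera call takes 0.05 s, during which the arm holds its last target.

### The job

Slide the brass bushing, chamfered end down, into the close-fitting bore of the cream bearing housing on the blue mixer stand, until its flange lies flat on the housing all round; do not drop or hammer it in. Then drop the dark steel ring into the cup of the bushing, and after it the white ring, so that both lie flat as one column with the white one on top. Leave the white jar and the amber bottle standing where they are.

Things in the scene. Friction and masses are not known exactly. Their poses are not given: they have to be found in the camera images.
- stand: fixed mixer stand: blue foot plate 250 x 150 x 12 mm on the bench, origin at the centre of its underside, x along its long side. On it, centred at x = -60 mm, is a cream square bearing housing, 84 x 84 mm, its top 57 mm above the bench, with the bore in the middle. At x = +90 mm stands a short steel column stub 16 mm thick, its top 112 mm above the bench
- bore (a point): centre of the bore's mouth, level with the housing's flat top (57 mm above the bench). Bore: 41 mm diameter, 36 mm deep, blind, its edge only slightly broken; z up along its axis
- bushing: loose brass bearing bushing, about 0.5 kg, 64 mm tall, standing upright on the bench, origin at the centre of its underside, z up along its axis. Round body 40 mm diameter from 0 to 30 mm height with a 3.5 mm chamfer at the foot; flange 56 mm diameter from 30 to 36 mm; above it the neck, 42 mm outer diameter, from 36 to 64 mm, by which it is gripped. The neck is a cup open at the top, 31 mm inner diameter, its floor at 38 mm height (26 mm deep)
- bushing_flange (a point): centre of the flange's underside, 30 mm above the bushing's origin; meets the bore's mouth when the bushing is home
- bushing_mouth (a point): centre of the cup's rim, at the bushing's top, 64 mm above its origin
- pad: fixed yellow pad, 110 x 130 x 4 mm, lying on the bench, origin at the centre of its underside; the two rings lie on it, 66 to 78 mm apart. The pad and the bushing stand on opposite sides of the stand, either way round
- steel_ring: loose dark steel ring, flat: 28 mm outer diameter, 12 mm hole (too small for fingers: take it by its outside), 9 mm thick, about 35 g, lying flat on the pad; origin at the centre of its underside
- steel_ring_center (a point): middle of the steel ring, 4.5 mm above its underside
- white_ring: loose white plastic ring, flat: 28 mm outer diameter, 12 mm hole (too small for fingers: take it by its outside), 9 mm thick, about 12 g, lying flat on the pad; origin at the centre of its underside
- white_ring_center (a point): middle of the white ring, 4.5 mm above its underside
- jar: bystander: white jar, 52 mm diameter, 75 mm tall, origin at the centre of its underside
- amber_bottle: bystander: small amber bottle, 44 mm diameter, 85 mm tall, origin at the centre of its underside
Things that resemble listed ones, but are neither listed nor needed, are in the scene too. Of the things like the bushing, leave any that is pink or red; of the rest the larger one is meant.

How it is judged:
By the outcome, as a careful person would: the job done as asked, in the order asked, and still so for the second after the job is handed in, with the robot touching nothing.
It also fails if it takes over 67 s, if anything falls off the work surface, if the arm or the gripper's body presses on something with over 40 N, if the wrist force passes 120 N, or if a joint passes its speed limit or range.

## Working session

There is one attempt and no reset: what is moved stays moved. The work goes in short steps, each a Python script; the robot and the scene stay as the last script left them, time stands still between calls to the robot, and variables do not carry over. Pictures are saved under pics/ and viewed, and the job is handed in when it is done.

```bash
mkdir -p pics; python3 - <<'E'
from rig import *
import cv2,numpy as np
for n in("side","top"):
    d=get_image(n);cv2.imwrite(f"pics/{n}0.png",d["color"]);np.savez(f"{n}0.npz",**d)
    print(n,d["camera_matrix"],d["R"],d["t"])
print(read_t(),read_position(),read_tool_rot(),read_opening(),read_ft_force())
E
```

```text
side [[578.17164189   0.         334.11506468]
 [  0.         578.17164189 234.28446538]
 [  0.           0.           1.        ]] [[-0.94547902 -0.32494088  0.02197374]
 [-0.1831067   0.47456296 -0.8609657 ]
 [ 0.26933503 -0.81804854 -0.50818817]] [0.52743683 0.1641415  0.89921607]
top [[512.72020131   0.         317.9358929 ]
 [  0.         512.72020131 242.18700207]
 [  0.           0.           1.        ]] [[ 0.00125345 -0.99995105  0.00981441]
 [-0.98948583 -0.00265962 -0.14460541]
 [ 0.14462444 -0.00952996 -0.98944073]] [-0.03553951  0.55888516  1.03592673]
0.1 [ 0.2509433  -0.51683885  0.23793945] [-1.38861677  0.87103467 -0.86927577] 0.9978626058285807 [-0.02624462 -0.90615233 -0.12752741]
```

View pics/side0.png

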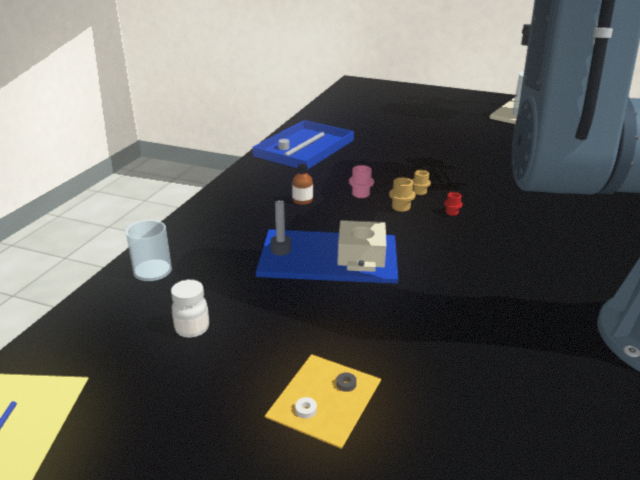

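View pics/top0.png

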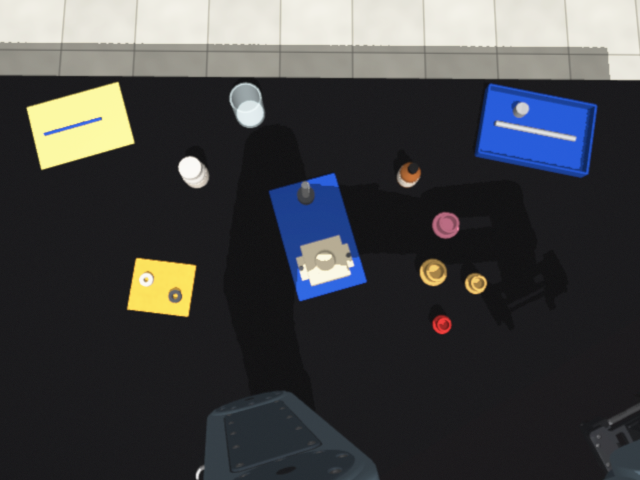

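Bushing-like things in the top view: pink (446,225) and red (442,324), both to be left; brass (433,272), large; brass (476,284), small. The larger brass one at (433,272) fits the description. I'll confirm it in an enlarged crop and measure.

```bash
cat > h.py <<'E'
import numpy as np,cv2
def ray(d,u,v,z):
    K=d["camera_matrix"];R=d["R"];t=d["t"]
    c=-R.T@t; r=R.T@np.linalg.solve(K,[u,v,1.]); s=(z-c[2])/r[2]
    return c+s*r
def proj(d,X):
    p=d["camera_matrix"]@(d["R"]@np.asarray(X,float)+d["t"]); return p[:2]/p[2]
def pt(d,u,v):
    z=d["depth"][int(v),int(u)]; K=d["camera_matrix"]
    return d["R"].T@(np.linalg.solve(K,[u,v,1.])*z-d["t"])
def cloud(d):
    K=d["camera_matrix"];v,u=np.mgrid[:480,:640];z=d["depth"]
    P=np.stack([(u-K[0,2])/K[0,0]*z,(v-K[1,2])/K[1,1]*z,z],-1)
    return (P-d["t"])@d["R"]
E
python3 - <<'E'
from h import *
d=dict(np.load("top0.npz"));s=dict(np.load("side0.npz"))
c=d["color"]
a=cv2.resize(c[200:345,400:500],None,fx=4,fy=4,interpolation=2)[:580]
b=cv2.resize(c[220:310,255:375],None,fx=3.2,fy=4,interpolation=2)
o=np.zeros((580,800,3),np.uint8);o[:a.shape[0],:400]=a;o[:360,400:400+b.shape[1]]=b
cv2.imwrite("pics/crop1.png",o)
e=cv2.resize(s["color"][150:290,250:475],None,fx=3.5,fy=3.5,interpolation=2);cv2.imwrite("pics/crop2.png",e)
P=cloud(d)
for n,(u,v) in dict(bigrimL=(423,272),small=(476,284),white=(146,287),steel=(176,302),house=(310,255),table=(400,330)).items(): print(n,P[v,u-2:u+3,2].round(3),P[v,u].round(3),d["depth"][v,u])
E
```

```text
bigrimL [0.034 0.034 0.038 0.048 0.056] [ 0.497 -0.254  0.038] 1.0724192
small [0.026 0.03  0.028 0.029 0.031] [ 0.473 -0.368  0.028] 1.0801303
white [0.006 0.007 0.003 0.007 0.004] [0.467 0.333 0.003] 1.0970812
steel [0.015 0.016 0.014 0.01  0.001] [0.434 0.265 0.014] 1.0827637
house [0.057 0.058 0.054 0.057 0.055] [ 0.53  -0.018  0.054] 1.059098
table [ 0.    -0.002  0.001 -0.005  0.002] [ 0.376 -0.21   0.001] 1.0912228
```

View pics/crop1.png

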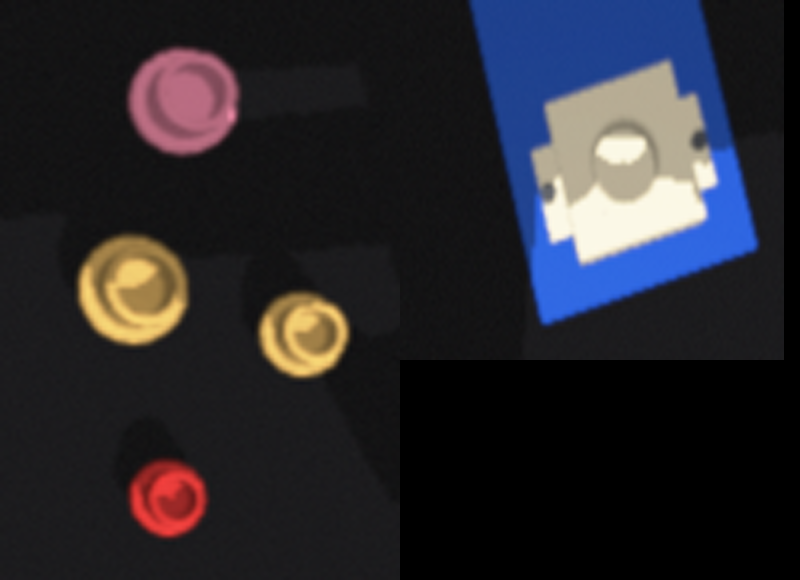

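View pics/crop2.png

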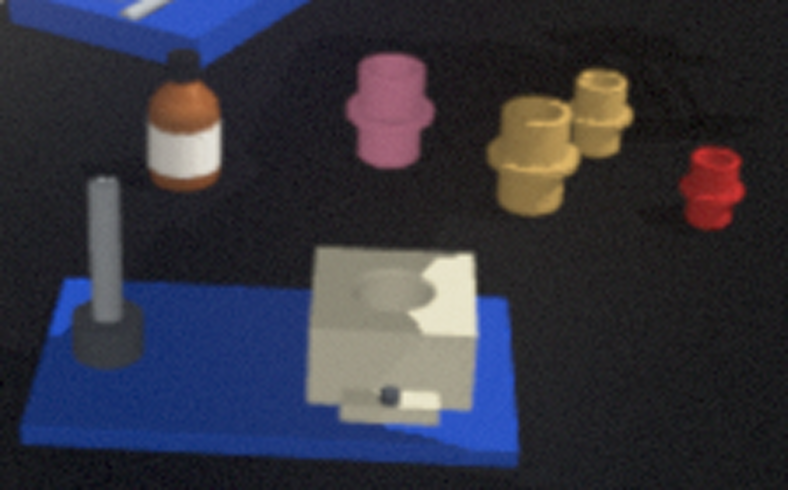

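```bash
cat > m.py <<'E'
from h import *
def circ(p):
    A=np.c_[2*p,np.ones(len(p))];b=(p**2).sum(1);x=np.linalg.lstsq(A,b,rcond=None)[0]
    return x[:2],np.sqrt(x[2]+x[:2]@x[:2])
def maskc(m,roi):
    u0,u1,v0,v1=roi;k=np.zeros_like(m);k[v0:v1,u0:u1]=m[v0:v1,u0:u1]
    c,_=cv2.findContours(k,cv2.RETR_EXTERNAL,cv2.CHAIN_APPROX_NONE)
    return max(c,key=cv2.contourArea)[:,0,:].astype(float)
def plane(d,c,z): return np.array([ray(d,u,v,z)[:2] for u,v in c])
E
python3 - <<'E'
from m import *
d=dict(np.load("top0.npz"));s=dict(np.load("side0.npz"))
for n,i in(("top",d),("side",s)):
    print(n,"cam",(-i["R"].T@i["t"]).round(3))
H=cv2.cvtColor(d["color"],cv2.COLOR_BGR2HSV);Hs=cv2.cvtColor(s["color"],cv2.COLOR_BGR2HSV)
def inr(H,a,b): return cv2.inRange(H,np.array(a),np.array(b))
for nm,roi in (("big",(415,450,255,290)),("small",(462,490,270,298))):
    c=maskc(inr(H,(10,60,60),(30,255,255)),roi)
    for z in(.033,):
        p=plane(d,c,z);(cc,r)=cv2.minEnclosingCircle(p.astype(np.float32)*1000);print(nm,len(c),circ(p),cc,r)
# blue plate
c=maskc(inr(H,(105,120,40),(130,255,255)),(260,375,165,305))
p=plane(d,c,.012).astype(np.float32);print("plate",cv2.minAreaRect(p*1000))
c=maskc(inr(Hs,(105,120,40),(130,255,255)),(250,405,220,285))
p=plane(s,c,.012).astype(np.float32);print("plate side",cv2.minAreaRect(p*1000))
# pad
c=maskc(inr(H,(15,120,100),(32,255,255)),(120,205,250,325));p=plane(d,c,.004).astype(np.float32);print("pad",cv2.minAreaRect(p*1000))
c=maskc(inr(Hs,(10,120,80),(32,255,255)),(260,390,350,450));p=plane(s,c,.004).astype(np.float32);print("pad side",cv2.minAreaRect(p*1000))
# rings
for n,(a,b,roi,roiS) in dict(white=((0,0,140),(180,70,255),(138,155,278,297),(292,322,394,422)),steel=((0,0,0),(180,255,95),(166,186,292,312),(333,360,370,394))).items():
    for nm,im,hh,r in(("top",d,H,roi),("side",s,Hs,roiS)):
        c=maskc(inr(hh,a,b),r);p=plane(im,c,.011);print(n,nm,circ(p),cv2.minEnclosingCircle(p.astype(np.float32)*1000))
E
python3 - <<'E'
from m import *
d=dict(np.load("top0.npz"));s=dict(np.load("side0.npz"))
a=cv2.resize(d["color"][230:292,288:362],None,fx=5.3,fy=5.3,interpolation=2)
b=cv2.resize(s["color"][215:275,330:395],None,fx=6,fy=6,interpolation=2)
o=np.zeros((370,800,3),np.uint8);o[:a.shape[0],:a.shape[1]]=a;o[:b.shape[0],410:410+b.shape[1]]=b
cv2.imwrite("pics/crop3.png",o)
E
```

```text
top cam [ 0.403 -0.024  1.106]
side cam [0.287 0.829 0.587]
big 79 (array([ 0.49713765, -0.27577698]), np.float64(0.02885473575795419)) (497.2752990722656, -275.8503112792969) 29.850988388061523
small 62 (array([ 0.47407435, -0.36483434]), np.float64(0.022776233171905726)) (473.8657531738281, -365.0415344238281) 24.522560119628906
plate ((578.1699829101562, -32.26776123046875), (255.12249755859375, 154.3189697265625), 15.819037437438965)
plate side ((577.7069702148438, -24.3580322265625), (253.22853088378906, 170.625732421875), 16.44522476196289)
pad ((467.27862548828125, 299.79632568359375), (132.9202117919922, 112.60991668701172), 83.15928649902344)
pad side ((467.7244567871094, 301.1051940917969), (134.7050018310547, 113.10271453857422), 83.28507232666016)
white top (array([0.48000567, 0.33188844]), np.float64(0.010754667016103463)) ((480.97650146484375, 332.26129150390625), 14.628349304199219)
white side (array([0.48275209, 0.33348801]), np.float64(0.015580900958503384)) ((483.0790100097656, 333.32586669921875), 17.372051239013672)
steel top (array([0.444989  , 0.27614412]), np.float64(0.0022406569839947977)) ((445.0577392578125, 275.53173828125), 2.399091958999634)
steel side (array([0.44769006, 0.27317474]), np.float64(0.011236351181576345)) ((448.1133117675781, 272.6389465332031), 15.29582691192627)
```

View pics/crop3.png

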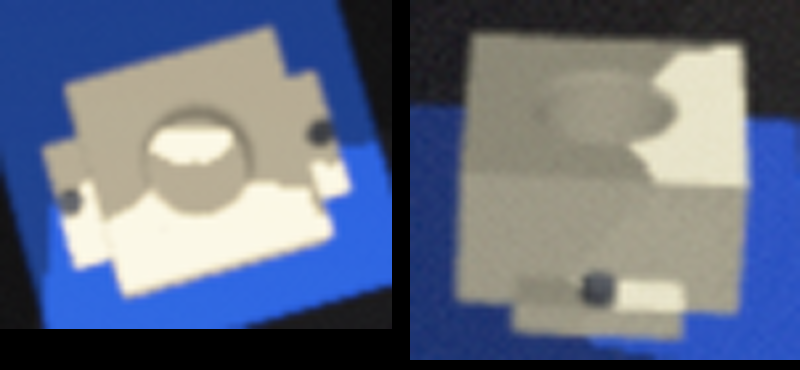

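```bash
python3 - <<'E'
from m import *
d=dict(np.load("top0.npz"));s=dict(np.load("side0.npz"))
f=lambda x,y:((x+.5)/5.3-.5+288,(y+.5)/5.3-.5+230)
g=lambda x,y:((x-410+.5)/6-.5+330,(y+.5)/6-.5+215)
print("bore top",ray(d,*f(198,160),.057))
print("boreR",ray(d,*f(253,160),.057),ray(d,*f(198,104),.057))
q=np.array([ray(d,*f(*k),.057) for k in[(66,87),(270,28),(333,238),(123,297)]]);print(q.round(4),q.mean(0),np.linalg.norm(q-np.roll(q,1,0),axis=1))
q=np.array([ray(s,*g(*k),.057) for k in[(472,35),(742,43),(747,187),(463,175)]]);print(q.round(4),q.mean(0),np.linalg.norm(q-np.roll(q,1,0),axis=1))
# rings/bushing side-view
S=s["color"];T=d["color"]
a=cv2.resize(T[270:316,125:200],None,fx=5,fy=5,interpolation=2)
b=cv2.resize(S[365:425,290:365],None,fx=5,fy=5,interpolation=2)
e=cv2.resize(S[172:217,380:440],None,fx=5,fy=5,interpolation=2)
k=cv2.resize(T[250:295,410:495],None,fx=5,fy=5,interpolation=2)
o=np.zeros((600,800,3),np.uint8)
o[:230,:375]=a;o[:300,400:775]=b;o[300:525,400:700]=e;o[300:525,:400]=k[:,:400]
cv2.imwrite("pics/crop4.png",o)
E
```

```text
bore top [ 0.5200266  -0.04877183  0.057     ]
boreR [ 0.52007671 -0.07013705  0.057     ] [ 0.54195914 -0.04878775  0.057     ]
[[ 0.5485  0.0027  0.057 ]
 [ 0.572  -0.077   0.057 ]
 [ 0.4898 -0.101   0.057 ]
 [ 0.4669 -0.0198  0.057 ]] [ 0.51929893 -0.04878566  0.057     ] [0.08467891 0.08302668 0.08564683 0.08434286]
[[ 0.5738 -0.076   0.057 ]
 [ 0.4932 -0.1018  0.057 ]
 [ 0.47   -0.0188  0.057 ]
 [ 0.5496  0.0046  0.057 ]] [ 0.52165329 -0.04800944  0.057     ] [0.08415847 0.08458684 0.08616022 0.08295573]
```

View pics/crop4.png

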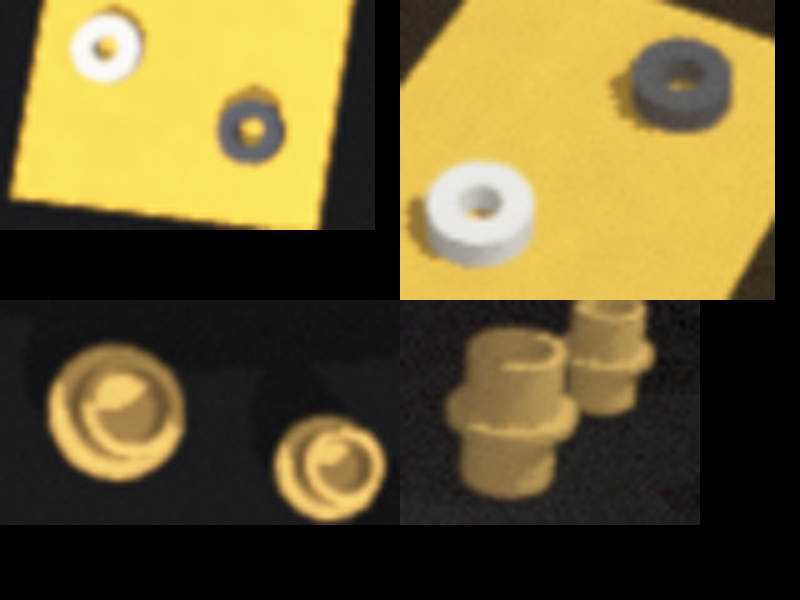

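```bash
python3 - <<'E'
from m import *
from rig import *
d=dict(np.load("top0.npz"));s=dict(np.load("side0.npz"))
r=lambda *a:ray(*a)[:2].round(4)
print("white",r(d,145.6,279,.012),r(s,305.8,405.2,.013))
print("steel",r(d,174.8,295.6,.012),r(s,346.4,381,.013))
print("bush rim side",r(s,402.6,181.6,.064),"flange side",r(s,(512-400)/5+379.6,(408-300)/5+171.6,.034), "top rim",r(d,410+130/5-.4,250+102/5-.4,.064))
# orientation check + IK
from scipy.spatial.transform import Rotation as Ro
print(Ro.from_rotvec(read_tool_rot()).as_matrix().round(3))
def ori(yaw): # jaw x axis at yaw, y down
    x=np.array([np.cos(yaw),np.sin(yaw),0]);y=np.array([0,0,-1.]);return Ro.from_matrix(np.c_[x,y,np.cross(x,y)]).as_rotvec()
for deg in range(0,360,30):
    o=ori(np.radians(deg))
    print(deg,[None if q is None else np.round(q,2).tolist() for q in (solve_ik(p,o) for p in([.497,-.2755,.03],[.52,-.0486,.1],[.446,.275,.01]))])
E
```

```text
white [0.483  0.3318] [0.483 0.332]
steel [0.448  0.2684] [0.4467 0.2725]
bush rim side [ 0.4995 -0.272 ] flange side [ 0.4996 -0.2776] top rim [ 0.4988 -0.2747]
[[ 0.437 -0.     0.9  ]
 [-0.9    0.001  0.437]
 [-0.001 -1.     0.   ]]
0 [[-0.71, 0.44, 1.75, 0.0, 0.95, -0.71], [-0.32, 0.24, 1.85, 0.0, 1.06, -0.32], [0.33, 0.4, 1.87, 0.0, 0.87, 0.33]]
30 [[-0.71, 0.44, 1.75, -0.0, 0.95, -1.24], [-0.32, 0.24, 1.85, -0.0, 1.06, -0.84], [0.33, 0.4, 1.87, -0.0, 0.87, -0.2]]
60 [[-0.71, 0.44, 1.75, -0.0, 0.95, -1.76], [-0.32, 0.24, 1.85, -0.0, 1.06, -1.37], [0.33, 0.4, 1.87, -0.0, 0.87, -0.72]]
90 [[-0.71, 0.44, 1.75, -0.0, 0.95, -2.29], [-0.32, 0.24, 1.85, 0.0, 1.06, -1.89], [0.33, 0.4, 1.87, 0.0, 0.87, -1.25]]
120 [[-0.71, 0.44, 1.75, 0.0, 0.95, -2.81], [-0.32, 0.24, 1.85, -0.0, 1.06, -2.42], [0.33, 0.4, 1.87, -0.0, 0.87, -1.77]]
150 [[-0.71, 0.44, 1.75, -0.0, 0.95, 2.95], [-0.32, 0.24, 1.85, -0.0, 1.06, -2.94], [0.33, 0.4, 1.87, 0.0, 0.87, -2.29]]
180 [[-0.71, 0.44, 1.75, -0.0, 0.95, 2.43], [-0.32, 0.24, 1.85, -0.0, 1.06, 2.82], [0.33, 0.4, 1.87, -0.0, 0.87, -2.82]]
210 [[-0.71, 0.44, 1.75, 0.0, 0.95, 1.9], [-0.32, 0.24, 1.85, 0.0, 1.06, 2.3], [0.33, 0.4, 1.87, -0.0, 0.87, 2.94]]
240 [[-0.71, 0.44, 1.75, -0.0, 0.95, 1.38], [-0.32, 0.24, 1.85, -0.0, 1.06, 1.77], [0.33, 0.4, 1.87, -0.0, 0.87, 2.42]]
270 [[-0.71, 0.44, 1.75, -0.0, 0.95, 0.86], [-0.32, 0.24, 1.85, -0.0, 1.06, 1.25], [0.33, 0.4, 1.87, -0.0, 0.87, 1.9]]
300 [[-0.71, 0.44, 1.75, -0.0, 0.95, 0.33], [-0.32, 0.24, 1.85, -0.0, 1.06, 0.73], [0.33, 0.4, 1.87, -0.0, 0.87, 1.37]]
330 [[-0.71, 0.44, 1.75, -0.0, 0.95, -0.19], [-0.32, 0.24, 1.85, -0.0, 1.06, 0.2], [0.33, 0.4, 1.87, -0.0, 0.87, 0.85]]
```

```bash
cat > r.py <<'E'
from rig import *
import numpy as np
from scipy.spatial.transform import Rotation as Ro
def ori(deg):
    y=np.radians(deg);x=np.array([np.cos(y),np.sin(y),0]);d=np.array([0,0,-1.]);return Ro.from_matrix(np.c_[x,d,np.cross(x,d)]).as_rotvec()
def st(m=""): print(m,"t",round(read_t(),2),"p",np.round(read_position(),4),"F",np.round(read_ft_force(),1),"M",np.round(read_ft_torque(),2),"o",round(read_opening()*88,1))
E
python3 - <<'E'
from r import *
b=[.4985,-.2755]
reach(b+[.13],ori(300)); st()
print(move_linear(b+[.039],v=.15,force_limit=10)); st()
grip(0.3,12); st("g1")
E
```

```text
t 1.46 p [ 0.4984 -0.2767  0.1305] F [-0.1  0.2 -0.1] M [ 0.02 -0.02 -0.06] o 87.8
False
 t 2.22 p [ 0.4989 -0.2763  0.0398] F [ 0.5 -0.   0.2] M [-0.01 -0.04 -0.01] o 88.3
g1 t 2.98 p [ 0.4987 -0.2757  0.0391] F [ 1.3 -0.4 -0.7] M [-0.18 -0.05  0.03] o 42.0
```

```bash
python3 - <<'E'
from r import *
b=[.4985,-.2755]
grip(0.68); reach(b+[.039],ori(30)); st("rot")
grip(0.3,40); st("g2")
move_linear(b+[.13],v=.12); wait(.1); st("lift")
import cv2
d=get_image("side");cv2.imwrite("pics/s1.png",d["color"])
E
```

```text
rot t 4.83 p [ 0.4985 -0.2755  0.039 ] F [-0.2  0.2 -0.5] M [-0.03 -0.15  0.01] o 59.9
g2 t 5.25 p [ 0.4986 -0.2754  0.039 ] F [-0.1  0.7 -0.3] M [ 0.09 -0.24  0.01] o 40.6
lift t 6.26 p [ 0.4978 -0.2749  0.1287] F [-0.4 -0.4 -5.1] M [-0.04 -0.13  0.02] o 40.6
```

View pics/s1.png

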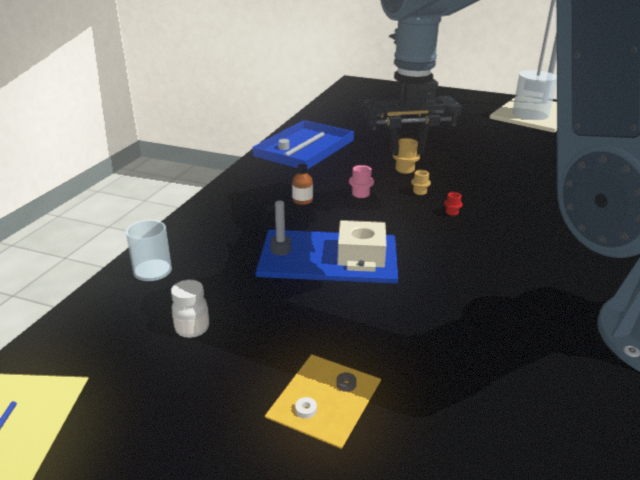

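The lift shows the large brass bushing held upright at (407,155), with the weight reading about 5 N. Next I carry it over the bore and check the alignment.

```bash
python3 - <<'E'
from r import *
import cv2
B=[.5202,-.0486]
move_linear(B+[.13],v=.2); move_linear(B+[.104],v=.1); wait(.1); st("over")
for i in range(4): st()
for n in("side","top"):
    d=get_image(n);np.savez(n+"2.npz",**d)
    c=d["color"][150:290,300:440] if n=="side" else d["color"][210:320,260:390]
    cv2.imwrite(f"pics/{n}2.png",cv2.resize(c,None,fx=4,fy=4,interpolation=2))
E
```

```text
over t 8.11 p [ 0.5206 -0.049   0.1045] F [ 0.1 -1.  -4.4] M [-0.02 -0.11  0.03] o 40.4
 t 8.11 p [ 0.5206 -0.049   0.1045] F [ 0.1 -1.  -4.4] M [-0.02 -0.11  0.03] o 40.4
 t 8.11 p [ 0.5206 -0.049   0.1045] F [ 0.1 -1.  -4.4] M [-0.02 -0.11  0.03] o 40.4
 t 8.11 p [ 0.5206 -0.049   0.1045] F [ 0.1 -1.  -4.4] M [-0.02 -0.11  0.03] o 40.4
 t 8.11 p [ 0.5206 -0.049   0.1045] F [ 0.1 -1.  -4.4] M [-0.02 -0.11  0.03] o 40.4
```

View pics/side2.png

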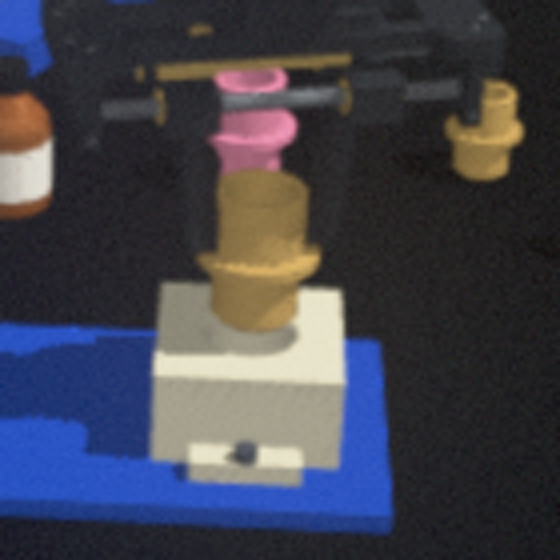

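```bash
cat > ins.py <<'E'
from r import *
def avg(n=4):
    a=[]
    for _ in range(n): wait(.03);a.append(np.r_[read_ft_force(),read_ft_torque()])
    return np.mean(a,0)
E
python3 - <<'E'
from ins import *
B=[.5202,-.0486]
b=avg();print("base",b.round(2))
h=move_linear(B+[.088],v=.03,force_limit=8); print(h); st()
print((avg()-b).round(2))
E
```

```text
base [-0.05  0.11 -5.38 -0.02 -0.12  0.01]
False
 t 9.03 p [ 0.5207 -0.0484  0.0879] F [ 5.7  1.4 -8.8] M [ 0.38 -1.1   0.03] o 40.6
[ 4.84  2.12 -3.13  0.42 -1.08  0.02]
```

```bash
python3 - <<'E'
from ins import *
b=np.array([-0.05,0.11,-5.38,-0.02,-0.12,0.01])
B=np.array([.5202,-.0486])
for i in range(3):
    f=avg()-b; print(f.round(2),B.round(5))
    if np.hypot(*f[:2])<1.5: break
    B=B+f[:2]/5*.0005
    move_linear(list(B)+[.088],v=.02)
st()
print(avg()-b)
np.save("B.npy",B)
E
```

```text
[ 5.73  2.13 -3.01  0.44 -1.11  0.01] [ 0.5202 -0.0486]
[ 4.03  0.85 -2.59  0.27 -0.79  0.01] [ 0.52077 -0.04839]
[ 1.91  0.08 -1.09  0.12 -0.38 -0.01] [ 0.52118 -0.0483 ]
 t 10.31 p [ 0.5211 -0.0483  0.0879] F [-1.   0.4 -4.8] M [-0.01 -0.25  0.05] o 40.7
[ 0.17846463 -0.35545499 -0.09084798  0.0330868  -0.03667845 -0.00665811]
```

Works well; the side force is now close to zero. I'll keep descending in steps, correcting with the force reading.

```bash
python3 - <<'E'
from ins import *
b=np.array([-0.05,0.11,-5.38,-0.02,-0.12,0.01])
B=np.load("B.npy")
for z in (.082,.076,.0715,.069):
    h=move_linear(list(B)+[z],v=.03,force_limit=12)
    f=avg(3)-b; print(z,h,f.round(2),read_position().round(4))
    if h: break
    if np.hypot(*f[:2])>1.5: B=B+f[:2]/5*.0004
np.save("B.npy",B); st()
E
```

```text
0.082 False [ 0.24 -0.53 -0.25  0.05 -0.01 -0.02] [ 0.5212 -0.0483  0.0819]
0.076 False [-0.04 -0.56  0.43 -0.    0.02  0.03] [ 0.5213 -0.0483  0.0759]
0.0715 False [ 0.25 -0.05  0.35  0.03  0.    0.01] [ 0.5213 -0.0483  0.0714]
0.069 False [ 0.54 -0.41 -0.01  0.04 -0.01 -0.03] [ 0.5213 -0.0483  0.069 ]
 t 12.09 p [ 0.5213 -0.0483  0.069 ] F [ 0.1 -0.1 -5.2] M [ 0.04 -0.14 -0.04] o 40.7
```

Free running. Now seat it (contact expected at a TCP height of about 0.066), then look.

```bash
python3 - <<'E'
from ins import *
import cv2
b=np.array([-0.05,0.11,-5.38,-0.02,-0.12,0.01])
B=np.load("B.npy")
h=move_linear(list(B)+[.063],v=.012,force_limit=10)
print(h,(avg(3)-b).round(2),read_position().round(4))
d=get_image("side")
cv2.imwrite("pics/s3.png",cv2.resize(d["color"][180:290,310:430],None,fx=5,fy=5,interpolation=2))
E
```

```text
True [-1.09 -0.16 10.84 -0.03  0.3  -0.04] [ 0.5216 -0.0484  0.0661]
```

View pics/s3.png

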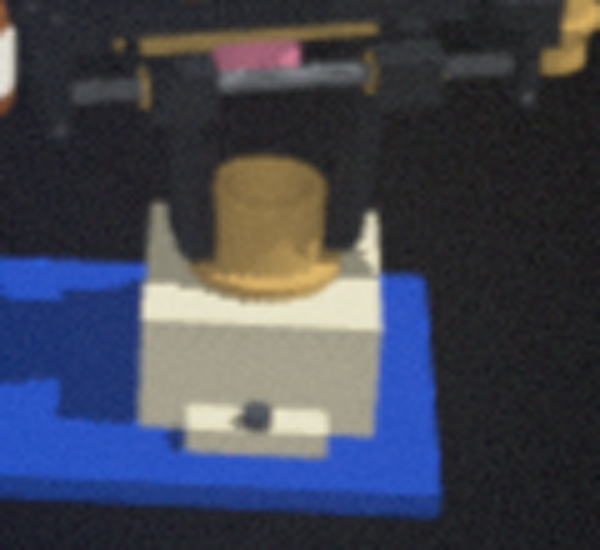

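```bash
python3 - <<'E'
from r import *
B=list(np.load("B.npy"))
grip(.8); st("rel"); move_linear(B+[.15],v=.2)
s=[.4475,.2687]
reach(s+[.08],ori(331)); st()
import cv2
from m import *
for n in("side","top"):
    d=get_image(n);np.savez(n+"4.npz",**d);cv2.imwrite(f"pics/{n}4.png",d["color"])
E
python3 - <<'E'
from m import *
d=dict(np.load("top0.npz"))
H=cv2.cvtColor(d["color"],cv2.COLOR_BGR2HSV)
k=cv2.inRange(H,np.array((0,0,0)),np.array((180,110,140)))
c=maskc(k,(160,190,282,312));p=plane(d,c,.011);print(circ(p),cv2.minEnclosingCircle(p.astype(np.float32)*1000),cv2.boundingRect(c.astype(np.int32)))
E
```

```text
rel t 13.22 p [ 0.5199 -0.0478  0.0643] F [-0.9  0.5  0.7] M [-0.04 -0.14 -0.01] o 70.6
 t 15.27 p [0.4475 0.2682 0.0795] F [ 0.2 -0.8 -0.1] M [-0.06 -0.08  0.03] o 70.9
(array([0.4479279 , 0.26851702]), np.float64(0.012467565219931013)) ((447.6115417480469, 268.5162353515625), 13.311067581176758) (169, 290, 13, 12)
```

View pics/side4.png

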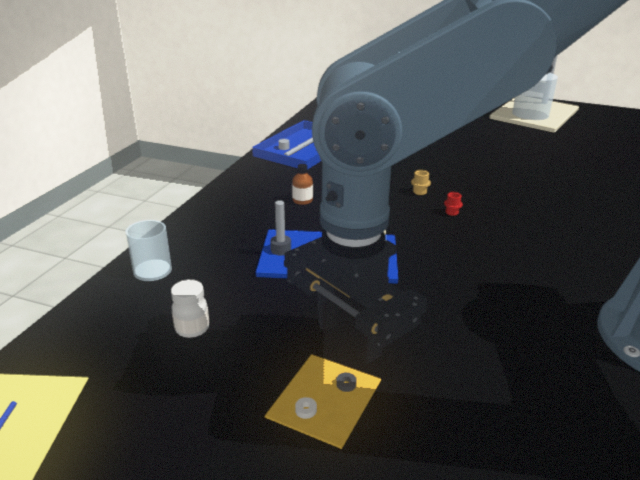

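View pics/top4.png

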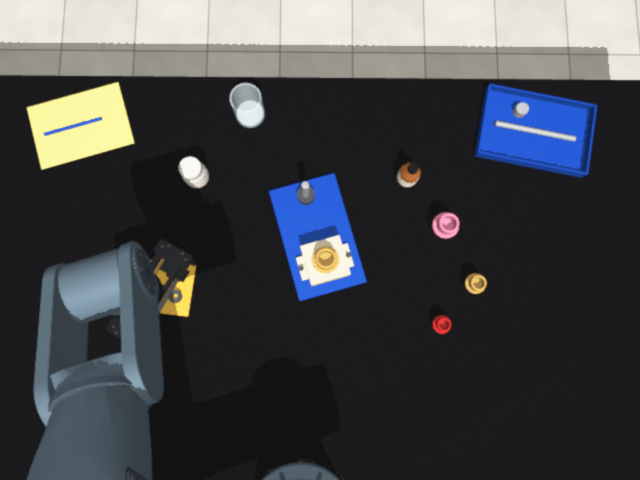

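```bash
python3 - <<'E'
from m import *
d=dict(np.load("top4.npz"));s=dict(np.load("side4.npz"))
print(proj(d,[.4475,.2682,.08]),proj(s,[.4475,.2682,.08]),proj(d,[.521,-.0485,.091]))
a=cv2.resize(d["color"][230:292,288:362],None,fx=5,fy=5,interpolation=2)
b=cv2.resize(d["color"][230:320,140:215],None,fx=5,fy=5,interpolation=2)
o=np.zeros((460,800,3),np.uint8);o[:310,:370]=a;o[:450,400:775]=b;cv2.imwrite("pics/c5.png",o)
H=cv2.cvtColor(d["color"],cv2.COLOR_BGR2HSV)
c=maskc(cv2.inRange(H,np.array((10,90,60)),np.array((28,255,255))),(305,345,240,280));p=plane(d,c,.061);print(circ(p),cv2.boundingRect(c.astype(np.int32)))
E
```

```text
[165.78045885 294.42264103] [348.53246332 341.29153199] [325.21458637 257.4090099 ]
(array([ 0.52081812, -0.04880212]), np.float64(0.026281550225435924)) (312, 247, 27, 26)
```

View pics/c5.png

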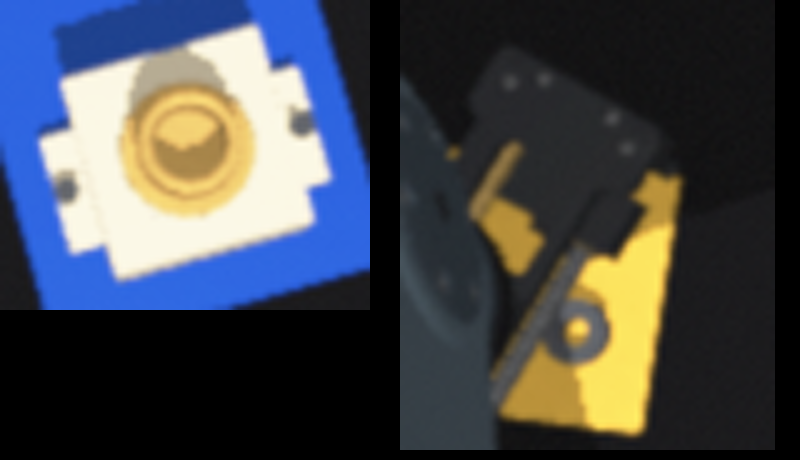

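```bash
python3 - <<'E'
from r import *
s=[.4477,.2686]
grip(.68,5)
print(move_linear(s+[.009],ori(331),v=.12,force_limit=10)); st()
grip(.15,5); st("g1"); grip(.65); reach(s+[.009],ori(241)); grip(.15,20); st("g2")
move_linear(s+[.06],v=.12); wait(.1); st("up")
import cv2
d=get_image("side");cv2.imwrite("pics/s6.png",cv2.resize(d["color"][300:430,260:400],None,fx=4,fy=4,interpolation=2))
E
```

```text
False
 t 16.48 p [0.4481 0.2688 0.0094] F [0.5 0.7 0.2] M [ 0.   -0.05 -0.04] o 59.6
g1 t 17.07 p [0.448  0.2687 0.0093] F [-1.4  1.   2.8] M [-0.03  0.01 -0.  ] o 27.4
g2 t 19.65 p [0.4477 0.2686 0.009 ] F [-1.5 -0.7 -0.4] M [0.07 0.06 0.06] o 26.1
up t 20.32 p [0.4469 0.2683 0.0591] F [0.6 0.2 0.5] M [0.06 0.06 0.01] o 26.6
```

View pics/s6.png

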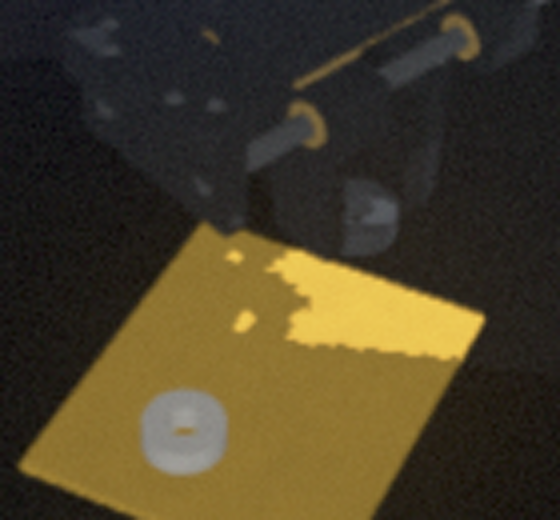

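```bash
cat > place.py <<'E'
from r import *
import cv2,sys
B=list(np.load("B.npy"))
p=read_position()
move_linear([p[0],p[1],.13],v=.25)
move_linear(B+[.13],v=.3); wait(.15)
st("over")
h=move_linear(B+[.0925],v=.05,force_limit=4); wait(.1); print("contact",h); st()
d=get_image("side");cv2.imwrite("pics/pl_%s.png"%sys.argv[1],cv2.resize(d["color"][170:290,300:430],None,fx=5,fy=5,interpolation=2))
E
python3 place.py steel
```

```text
over t 22.19 p [ 0.521  -0.0469  0.1298] F [ 1.3 -0.9 -0.6] M [ 0.   -0.03 -0.03] o 26.5
contact True
 t 23.07 p [ 0.5205 -0.0481  0.0914] F [-1.  -0.1  4.8] M [ 0.08  0.01 -0.01] o 26.6
```

View pics/pl_steel.png

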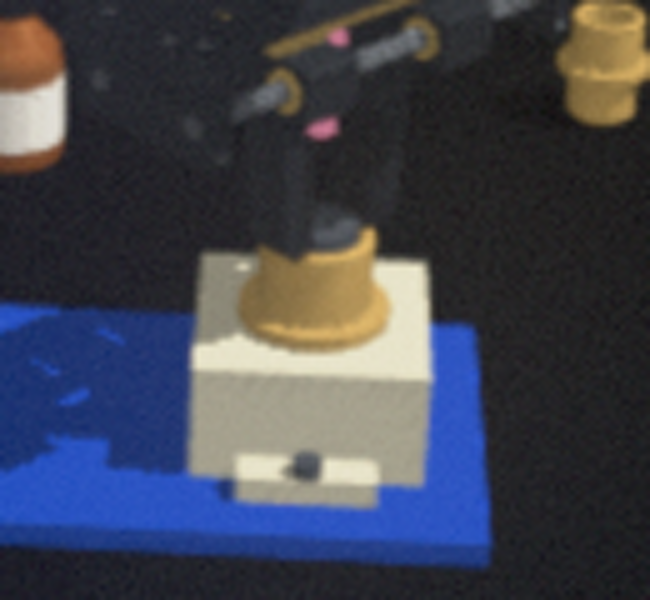

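```bash
cat > drop.py <<'E'
from r import *
import cv2,sys
B=list(np.load("B.npy"))
move_linear(B+[.0925],v=.03); grip(.45); st("open"); wait(.2)
move_linear(B+[.16],v=.2)
s=[.4825,.3318] if sys.argv[1]=="steel" else [.42,.15]
reach(s+[.08 if sys.argv[1]=="steel" else .25],ori(331)); st()
o=np.zeros((460,800,3),np.uint8)
d=get_image("top");a=cv2.resize(d["color"][235:285,300:350],None,fx=8,fy=8,interpolation=2);o[:400,:400]=a
np.savez("top_%s.npz"%sys.argv[1],**d)
d=get_image("side");a=cv2.resize(d["color"][200:260,330:395],None,fx=6,fy=6,interpolation=2);o[:360,405:795]=a
cv2.imwrite("pics/dr_%s.png"%sys.argv[1],o)
E
python3 drop.py steel
```

```text
open t 23.77 p [ 0.5213 -0.0483  0.0924] F [-0.7  0.2  0.4] M [ 0.15 -0.01  0.07] o 39.6
 t 25.91 p [0.483  0.331  0.0799] F [ 0.1 -0.2 -0. ] M [-0.03 -0.03 -0.03] o 39.5
```

View pics/dr_steel.png

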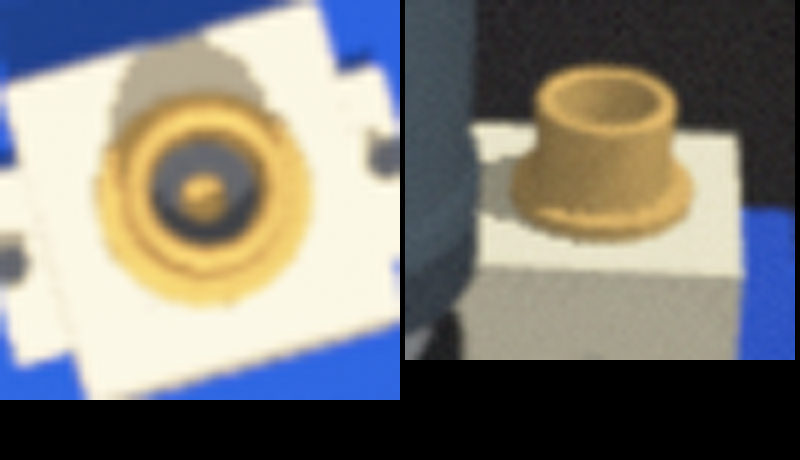

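The steel ring sits in the cup and looks flat: concentric, with the hole at crop (203,195). Next is the white ring.

```bash
python3 - <<'E'
from r import *
s=[.4828,.3318]
grip(.68,5)
print(move_linear(s+[.009],ori(331),v=.12,force_limit=10)); st()
grip(.15,5); st("g1"); grip(.65); reach(s+[.009],ori(241)); grip(.15,15); st("g2")
move_linear(s+[.06],v=.12); wait(.1); st("up")
E
python3 place.py white
```

```text
False
 t 27.23 p [0.4832 0.332  0.0094] F [ 0.   0.6 -0.1] M [-0.06 -0.08  0.  ] o 59.9
g1 t 27.82 p [0.483  0.3319 0.0093] F [-0.8 -0.2  1.9] M [-0.09  0.03  0.02] o 27.3
g2 t 30.4 p [0.4828 0.3318 0.009 ] F [-0.1 -0.3  0.3] M [0.04 0.05 0.05] o 26.3
up t 31.07 p [0.482  0.3315 0.059 ] F [-0.7  0.8 -0.7] M [0.1  0.04 0.05] o 26.3
over t 33.08 p [ 0.5212 -0.0471  0.1299] F [-0.5 -0.  -0.2] M [ 0.1  -0.01  0.03] o 26.8
contact True
 t 33.96 p [ 0.5205 -0.0481  0.0914] F [-0.6 -0.3  4.4] M [ 0.08  0.05 -0.04] o 26.6
```

View pics/pl_white.png

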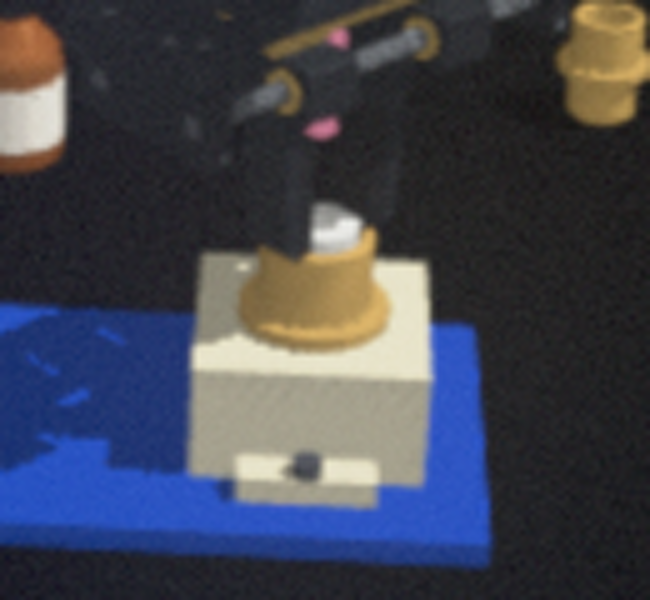

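```bash
sed -i 's/\[.42,.15\]/[.42,.36]/' drop.py; python3 drop.py white; python3 - <<'E'
from m import *
from rig import *
d=dict(np.load("top_white.npz"));P=cloud(d)
for u,v in((320,259),(330,259),(325,254),(325,264)): print(u,v,P[v-1:v+2,u-1:u+2,2].mean().round(4))
s=get_image("side")["color"];cv2.imwrite("pics/fin_s.png",s);cv2.imwrite("pics/fin_t.png",d["color"])
E
```

```text
open t 34.65 p [ 0.5213 -0.0483  0.0924] F [-0.7 -0.1 -0.7] M [ 0.09 -0.01 -0.01] o 39.6
 t 36.92 p [0.4204 0.3591 0.2494] F [0.2 0.4 0.4] M [-0.01 -0.07 -0.  ] o 39.8
320 259 0.0834
330 259 0.083
325 254 0.0825
325 264 0.0821
```

View pics/dr_white.png

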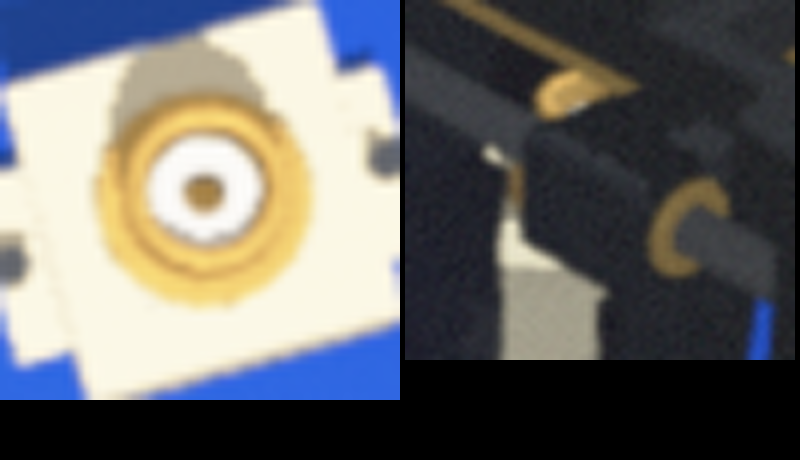

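View pics/fin_s.png

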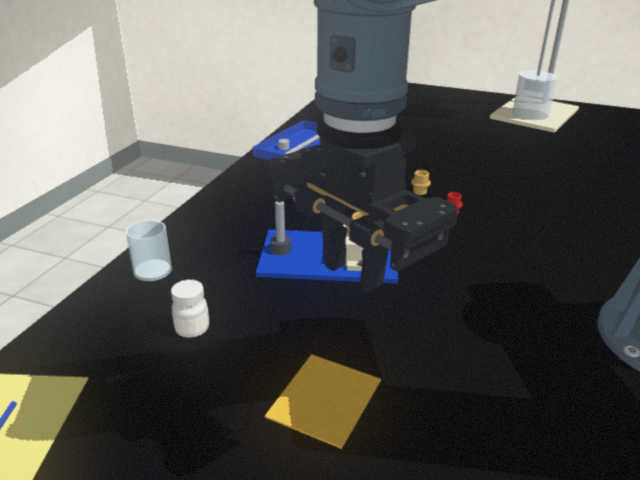

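View pics/fin_t.png

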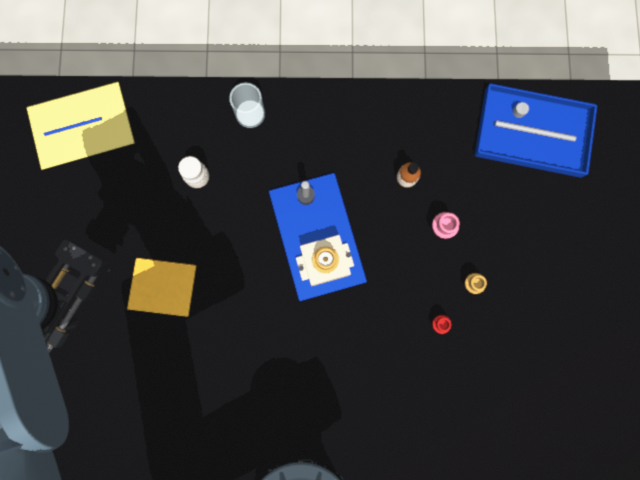

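The white ring lies flat on top, concentric at crop (205,190). Depth puts its top at 82–83 mm all round, against 83 mm expected. The jar (193,172) and bottle (408,175) have not moved, and the robot is clear.

```bash
python3 -c "
from rig import *
print(read_t());hand_in()"
```

```text
37.075
the job is handed in; nothing more can be done
```

The job is done and handed in at 37 s of the 67 s allowed. The bushing is home in the bore, and both rings lie flat in its cup with the white one on top.

- **Bushing:** I took the larger brass one and slid it in slowly, shifting it about 1 mm at the start until the side force was gone. It met the housing at a tool height of 66.1 mm (66 mm expected), with about 11 N of contact force. The pictures show the flange evenly on the housing.
- **Rings:** I centred each ring with two grips at right angles and released it about 3.5 mm inside the cup's rim, steel first and then white. On each approach the fingertips touched the rim with about 4 N, so I backed off about 1 mm before letting go. The top of the white ring measured 82–83 mm at four points, against 83 mm for a flat stack.
- **Bystanders:** The white jar and the amber bottle are where they were in the top view.
- **Failed or disagreeing checks:** The first reading of the steel ring differed by about 4 mm between the two cameras. I traced that to a misread of the ring's top face in the side view. The last side view was partly blocked by the gripper, so the final check rests on the top camera's image and depth.

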